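Clamp the extraction jar on the shaker and charge it with homogenisers

TASK

Get the open jar on the shaker ready for shaking. With the bar knob, free the sliding clamp, push it forward until its spring plunger presses the jar firmly against the two pegs behind it (about 6 N), and tighten the knob so that the jar stays clamped when you let go; also drop both ceramic homogenisers from the ribbed steel tray into the jar. The jar must stay upright, and the bottles, the sample cup and the jar's loose cap stay where they are.

Things in the scene. Friction and masses are not known exactly. Their poses are not given: they have to be found in the camera images.
- shaker: Low white bench shaker, 300 (x) x 210 (y), fixed to the bench, in mm. Origin: centre of its underside; x points from its front panel (robot side) to its rear, y left, z up. Aluminium deck at z = 62. A sliding clamp runs along x in the deck's middle slot (y = 0); the open jar stands loose on the deck behind it (y within 8 of 0), and behind the jar the back stop.
- deck (a point): Point on top of the shaker's deck at x = 80, y = 0, axes as the shaker's. Near it the back stop is bolted fast: two upright rubber pegs, 14 thick, 44 high, 26 either side of y = 0, their axes anywhere from x = 70 to 91 in the shaker's frame (not measured: felt by pushing the jar against them). The jar's axis is then at shaker x = 40 to 61.
- hood_lip (a point): Middle of the front lip of the shaker's clear plastic hood, which stands open and fixed; at shaker x = 13, z = 298, axes as the shaker's. The lip (10 thick, 214 long) runs along y above the jar's mouth; the hood slopes from it back down to its hinge at x = 140, z = 60. So an upright gripper cannot get over the jar: come from the front under the lip, tool tilted 35 to 45 degrees, tips forward.
- strut (a point): Upper end of the left gas strut of the hood, at shaker x = 61, y = 111, z = 208; struts are 12 thick and run down to x = 30, z = 45 on both outer sides (y = 111 and -111) of the shaker.
- knob_grip (a point): Centre of the clamp's black bar knob (40 long, 12 thick, 20 high), on its vertical axis, 45 above the deck: put the TCP here, tool upright, and grip across the 12. Carriage below: 46 x 36, top 22.5 above the deck. The bar lies along this point's x axis turned -0.35 rad about z, so along shaker x when the knob reads 0.35. Knob axis: shaker x = -123 to -113 at the start, slides to -43 at most.
- clamp_knob (a joint): Bar knob of the clamp screw, rad: 0 = tight end, 1.1 = loose end; grows anticlockwise seen from above, so it tightens clockwise. Friction 0.09 N m, some 0.06 more when tight. Below 0.5 the screw begins to bear; below 0.15 it holds the clamp fast (over 25 N); above 0.55 the clamp slides with 1 to 2 N of drag. It starts tight (0 to 0.1).
- plunger: Spring plunger of the clamp: round rubber pad of 21 diameter, 11.5 above the deck. Origin: centre of its front face, which meets the jar; 92 ahead (shaker +x) of the knob axis when free. The spring yields up to 12: about 1 N at first touch, 1.2 N more per mm. Let go untightened it pushes the clamp back until only the drag holds it, so keep pressing while tightening.
- jar: Open wide-mouth white plastic jar, 66 outer diameter, 78 high, 140 g; neck 60 outer, 55 inner diameter over the top 13; floor 4 thick. Origin: centre of its underside, z up to the mouth. At the start it stands loose on the shaker's deck between plunger and back stop, touching neither, 6 to 43 short of its seat.
- tray: Ribbed stainless tray, 72 (x) x 160 (y) x 9 high, wall 2, floor 2 thick, fixed. Origin: centre of its underside. Two grooves along its x at y = -36 and +36, each between two ribs (3 wide, top 4.8 above the bench, centres 9.5 either side of the groove).
- homogeniser_0: One of two like solid ceramic rods, 14 diameter, 30 long, 20 g, white, lying in a groove of the tray. Origin on its surface at mid length (the underside as it lies at the start), x along its axis.
- homogeniser_1: The other of the two ceramic rods; same shape and axes.
- piece_0 (a point): Centre of homogeniser_0 (9 above the bench at the start; take it across its diameter with the fingertips just above the ribs, TCP 25 above the bench).
- piece_1 (a point): Centre of homogeniser_1, likewise.
- jar_cap: White screw cap of the jar, 68 diameter, 17 high, loose on the bench to the right of the tray. Bystander.
- cup: Sample cup with screw lid, 52 diameter, 68 high, loose, right of the tray. Bystander.
- amber_bottle: Small brown reagent bottle, 46 diameter, 85 high, loose, right of the tray. Bystander.
- white_bottle: White reagent bottle, 58 diameter, 106 high, loose, left of the shaker. Bystander.
- small_bottle: Small white reagent bottle, 38 diameter, 70 high, loose, between the tray and the shaker, to the rear. Bystander.

How it is judged:
At the end, for the whole second after the job is handed in: Both homogenisers lie at rest inside the jar; the jar stands upright (within 0.08 rad) on the shaker's deck, pressed by the clamp's plunger with 3 to 14 N with the robot's hand off (horizontal distance between each of piece_0, piece_1 and jar below 0.03 m and z of piece_0 in the frame of jar between 0.004 and 0.045 m and linear speed of each of homogeniser_0, homogeniser_1 below 0.03 m/s and z of piece_1 in the frame of jar between 0.004 and 0.045 m and contact force between plunger and jar between 3 and 14 N and angle between jar's own z axis and vertical below 0.08 rad and linear speed of jar below 0.02 m/s and z of jar in the frame of shaker below 0.068 m); the robot touches nothing.
It fails at once if the jar is tipped over (more than 0.35 rad) (angle between jar's own z axis and vertical above 0.35 rad).
It fails at once if a bottle, the sample cup or the jar's loose cap is moved by more than 30 mm (distance of any of jar_cap, cup, amber_bottle, white_bottle, small_bottle from where it was at the start of the episode above 0.03 m).
It also fails if it takes over 70 s, if anything falls off the work surface, if the arm or the gripper's body presses on something with over 40 N, if the wrist force passes 120 N, or if a joint passes its speed limit or range.

ROBOT

A 7-joint arm with a two-finger parallel gripper is mounted at the origin on a cart in front of the work surface, level with it; the furniture and walls round the work are solid. World frame = base frame: x ahead of the robot, y to its left, z up, the work surface at z = 0. Lengths are in m, angles in rad, forces in N, time in s.
With the tool pointing down it reaches from about 0.4 to 0.85 m from the base axis. Payload 10.4 kg.
Tool frame: the origin (TCP) lies between the finger pads, 19 mm behind the fingertips; this is the grasp point; z points along the fingers, y is the line along which they close (so a half turn about z gives the same grasp; the last joint's range is limited). The gripper opens to 85 mm and grips with 20 to 120 N. Pads are 22 mm wide; open, the fingers measure 114 mm over their backs; the gripper's body (76 mm by 85 mm) begins 54 mm behind the grasp point. The pads swing forward as they close: fully open they stand 13 mm farther back than shut.
Start: joints at [1.256, 0.332, -0.065, 1.46, 0.022, 1.35, -0.088], TCP at [0.18, -0.599, 0.25] pointing down, gripper open.
Joint ranges: [-2.6, 2.6], [-0.5, 2.12], [-1.47, 1.34], [0.16, 2.42], [-1.27, 4.41], [0.06, 2.06], [-2.6, 2.6]. Speed limits (rad/s): [2.22, 2.22, 2.79, 2.79, 3.14, 3.14, 3.14].

INTERFACE

Orientations are given as a unit quaternion [x, y, z, w].
In Python, from workcell import sensors, imaging, order, spotter gives the robot as it stands. The module is installed in compiled form; this text tells all that it offers.
- The arm moves only by the shell command python3 -m inch 'ROWS' [FORCE]. ROWS is JSON, a list that holds one entry, the list of rows, each a list of 7 numbers: the shift along the tool's x, y, z in m, then the turn, a rotation vector about the tool's x, y, z in rad, then the closure, from -1 (fully open) to 1 (shut). In form: [[[x, y, z, ax, ay, az, hand], ...]]. A call has 1 to 10 rows; each row is the pose to reach, as a shift and turn from the pose commanded when the call began, along the tool's axes at that moment; what a row does not reach only later rows make up. A row lasts 1/10 s, in which the tool goes at most 50 mm and 8.59 degrees, less where a joint would pass 70% of its speed; a pose out of reach is approached as far as the arm can. A call with a gripper value outside its range is refused whole. The fingers move at their own pace and stop on an object; FORCE is the grip in N (left out, the last holds). Time passes only in rows, so rows that repeat a pose let the fingers close. It gives the time, the measured TCP pose, the force, the opening and the grip force at its end, in the units of the state.
- sensors.get_obs(): the state, without advancing time (a new reading comes with each control period).
- imaging.camera(name): name is "scene" or "top" or "wrist"; returns the picture (400x640x3 uint8, blue, green, red); there is no depth.
- imaging.calibration(name): a dict with "mtx" (3x3 intrinsics, pixels), "R" (3x3) and "t" (3): a world point X has camera coordinates R X + t; the wrist camera has in their place "tool_from_camera" (4x4, takes a point from camera to tool coordinates, whose origin is the TCP and whose axes are the flange's). Camera axes: x right, y down, z forward; pixel columns grow to the right and rows downward; lengths in m; the calibration is good to about 2 mm. A picture is of the moment at which its call begins: read the wrist's pose just before it. calibration takes no time and is no camera call.
- order.hand_in(): hands the job in; it is judged then, once.
Trained networks look in the newest picture that a camera, given by its name, has taken for a name from the list of things; names that differ only in an ending like _2 or _b are one class to them, and where a whole thing is asked for, a point or a joint stands for the part that bears it (a point fixed in the world has none). Each returns a list of dicts, best first, with "conf" (0 to 1); they miss things now and then, are a little off and sometimes report something else, mostly with a low value. They report only what shows in the picture. A call takes as long as a camera call.
- spotter.look_for(label, camera): "pixel" ([column, row] in pixels, amid what is visible of it).
The state is a dict: "clock": time; "joint_pos": joint angles; "joint_velocities": joint speeds; "tau": joint torques, N m; "position": TCP position; "ee_rot": TCP orientation; "ft_force": force on the tool from outside, world axes, zero at the start; "torque": the same for the moment, N m; "grip_width": opening from 0.0 (shut) to 1.0 (fully open); "grasp_force": force on a finger pad.
Only numpy, scipy, OpenCV 4.12 (cv2) and the standard library are available. Lean on these libraries where they do the work, as an engineer would, in place of code of your own. Each camera call takes 0.05 s, during which the arm holds its last target. There are 200 camera calls.

## Working session

There is one attempt and no reset: what is moved stays moved. The work goes in short steps, Python scripts to look and compute and a shell command to move; the robot and the scene stay as the last step left them, time stands still between calls to the robot, and variables do not carry over. Pictures are saved under pics/ and viewed, at most 10 in all, crops included, and the job is handed in when it is done.

```bash
mkdir -p pics
cat > h.py <<'E'
import numpy as np, cv2
from scipy.spatial.transform import Rotation as R
from workcell import sensors, imaging, order, spotter
def ray(cam,px,ob=None):
    c=imaging.calibration(cam);K=np.array(c["mtx"])
    d=np.linalg.inv(K)@np.array([px[0],px[1],1.])
    if cam=="wrist":
        T=np.array(c["tool_from_camera"]);ob=ob or sensors.get_obs()
        Rw=R.from_quat(ob["ee_rot"]).as_matrix()
        return Rw@T[:3,3]+np.array(ob["position"]),Rw@T[:3,:3]@d
    Rm=np.array(c["R"]);return -Rm.T@np.array(c["t"]),Rm.T@d
def at(cam,px,z,ob=None):
    o,d=ray(cam,px,ob);return o+d*(z-o[2])/d[2]
def proj(cam,X,ob=None):
    c=imaging.calibration(cam);K=np.array(c["mtx"])
    if cam=="wrist":
        T=np.array(c["tool_from_camera"]);ob=ob or sensors.get_obs()
        p=R.from_quat(ob["ee_rot"]).inv().apply(np.array(X)-ob["position"]);p=T[:3,:3].T@(p-T[:3,3])
    else: p=np.array(c["R"])@X+np.array(c["t"])
    q=K@p;return q[:2]/q[2]
def tool(dw):
    "world shift -> tool shift"
    return R.from_quat(sensors.get_obs()["ee_rot"]).inv().apply(dw).round(4)
E
python3 - <<'E'
from h import *
np.set_printoptions(precision=4,suppress=True)
ob=sensors.get_obs();print(ob["clock"],ob["position"],R.from_quat(ob["ee_rot"]).as_matrix())
Z=dict(shaker=.03,knob_grip=.1,jar=.1,tray=.005,homogeniser_0=.012,jar_cap=.01,cup=.04,amber_bottle=.04,white_bottle=.05,small_bottle=.035,plunger=.075,deck=.062,hood_lip=.298)
for cam in("scene","top"):
    im=imaging.camera(cam);cv2.imwrite(f"pics/{cam}0.png",im)
    c=imaging.calibration(cam);print(cam,ray(cam,(320,200)))
    for k,z in Z.items():
        for r in spotter.look_for(k,cam)[:3]: print(k,np.round(r["pixel"],1),round(r["conf"],2),at(cam,r["pixel"],z))
print(imaging.calibration("wrist")["tool_from_camera"])
E
```

```text
0.0 [ 0.1797 -0.5982  0.2492] [[ 0.9577  0.2878 -0.0005]
 [ 0.2878 -0.9577  0.0013]
 [-0.0001 -0.0014 -1.    ]]
scene (array([-0.6655, -0.8241,  0.8706]), array([ 0.7234,  0.5564, -0.4088]))
shaker [283.8 177.5] 0.63 [0.9268 0.6038 0.03  ]
knob_grip [260.7 220.7] 0.42 [0.4444 0.2872 0.1   ]
jar [277.5 206.9] 0.6 [0.5619 0.3144 0.1   ]
tray [342.4 278.8] 0.64 [ 0.4303 -0.0624  0.005 ]
jar_cap [410.8 306.8] 0.65 [ 0.418  -0.3043  0.01  ]
cup [410.5 276.5] 0.79 [ 0.5138 -0.2508  0.04  ]
amber_bottle [430.8 281.8] 0.91 [ 0.5227 -0.3121  0.04  ]
amber_bottle [408.3 278.3] 0.73 [ 0.5013 -0.2501  0.04  ]
amber_bottle [283.2 175.5] 0.45 [0.9249 0.6051 0.04  ]
small_bottle [313.6 238.9] 0.45 [0.5396 0.1341 0.035 ]
deck [281.6 175.9] 0.79 [0.8752 0.5699 0.062 ]
hood_lip [286.6 177. ] 0.66 [0.4272 0.1442 0.298 ]
top (array([0.3436, 0.1192, 1.4712]), array([ 0.1281, -0.0005, -0.9921]))
shaker [255.3 172.2] 0.62 [0.6258 0.3408 0.03  ]
shaker [375.8 228.2] 0.51 [ 0.4341 -0.0691  0.03  ]
knob_grip [255.7 171.1] 0.72 [0.6158 0.3288 0.1   ]
knob_grip [269.6 229.1] 0.66 [0.4266 0.2799 0.1   ]
jar [258.1 187.5] 0.61 [0.5615 0.3197 0.1   ]
jar [194.3 197.7] 0.55 [0.5279 0.5262 0.1   ]
tray [374.1 228.4] 0.73 [ 0.435  -0.0665  0.005 ]
jar_cap [446.4 231.5] 0.85 [ 0.4244 -0.3111  0.01  ]
cup [436.1 205.8] 0.51 [ 0.5088 -0.2717  0.04  ]
amber_bottle [451.6 210. ] 0.66 [ 0.4946 -0.3229  0.04  ]
amber_bottle [257.5 188.1] 0.48 [0.5689 0.3305 0.04  ]
white_bottle [193.2 199. ] 0.92 [0.5303 0.5445 0.05  ]
small_bottle [314.2 195.4] 0.45 [0.5447 0.1381 0.035 ]
small_bottle [433.3 205. ] 0.2 [ 0.512  -0.2637  0.035 ]
deck [256.  170.7] 0.77 [0.6247 0.3336 0.062 ]
hood_lip [256.9 171. ] 0.92 [0.5768 0.2952 0.298 ]
[[-0.0001 -0.9512 -0.3085  0.0791]
 [ 1.     -0.0003  0.0007 -0.0004]
 [-0.0008 -0.3085  0.9512 -0.1236]
 [ 0.      0.      0.      1.    ]]
```

View pics/scene0.png

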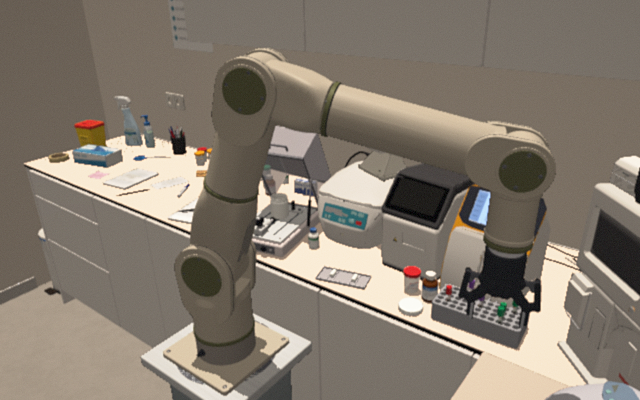

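View pics/top0.png

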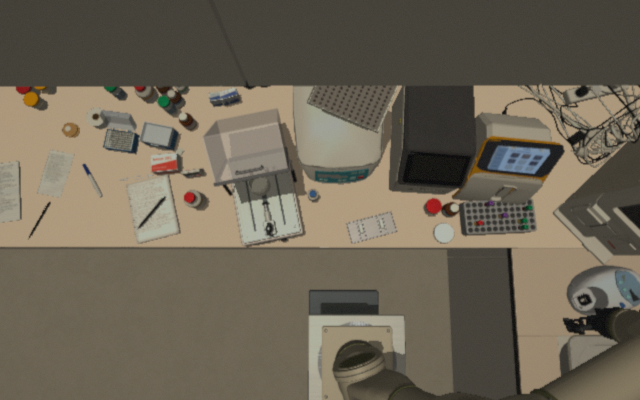

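The scene view shows the shaker near (275,215) and the tray at (343,277). In the top view the knob is at (269,229), the jar mouth near (260,187), and the tray at (372,228) with two rods. I'll enlarge the top view next.

Run:
```python
import cv2
im=cv2.imread("pics/top0.png")[130:255,215:415]
cv2.imwrite("pics/topc.png",cv2.resize(im,None,fx=4,fy=4,interpolation=cv2.INTER_CUBIC))
```

```text
(no output)
```

View pics/topc.png

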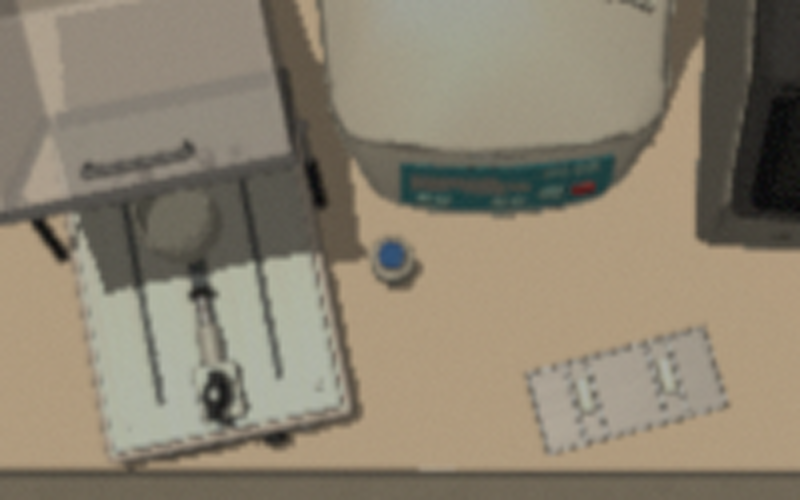

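The crop shows deck front corners at (115,455) and (352,410), and slots running (125,205)-(160,403) and (243,183)-(280,378). It also shows the knob (217,397), jar mouth (182,222), rods (586,395) and (668,377), and the tray corners.

Run:
```python
from h import *
np.set_printoptions(precision=4,suppress=True)
A=lambda u,v,z:at("top",(215+u/4-.4,130+v/4-.4),z)
f=lambda n,*p:print(n,*p)
for n,(a,b) in dict(s1=((160,403),(125,205)),s2=((280,378),(243,183)),front=((352,410),(115,455))).items():
    a=A(*a,.062);b=A(*b,.062);print(n,a,b,np.arctan2(*(b-a)[1::-1]))
print("knob",A(217,397,.115),"jar",A(182,222,.14),"pl",A(200,265,.0735),"p",A(586,395,.012),A(668,377,.012))
print("lip",A(0,217,.298),A(300,155,.298))
print("tray",[A(*c,.009) for c in((527,373),(548,455),(728,407),(706,327))])
print("small",A(392,255,.07))
```

```text
s1 [0.4247 0.3337 0.062 ] [0.5901 0.3669 0.062 ] 0.1983581369730981
s2 [0.4453 0.2351 0.062 ] [0.6088 0.2683 0.062 ] 0.20001532104927222
front [0.4191 0.1756 0.062 ] [0.3822 0.3696 0.062 ] 1.758822557201052
knob [0.4264 0.2805 0.115 ] jar [0.5628 0.3077 0.14  ] pl [0.5377 0.3015 0.0735] p [ 0.4347 -0.0214  0.012 ] [ 0.4501 -0.0915  0.012 ]
lip [0.5403 0.4124 0.298 ] [0.5843 0.2037 0.298 ]
tray [array([0.4536, 0.0284, 0.009 ]), array([0.3841, 0.0112, 0.009 ]), array([ 0.4248, -0.1423,  0.009 ]), array([ 0.4931, -0.1254,  0.009 ])]
small [0.5466 0.143  0.07  ]
```

```bash
python3 -m inch '[[[0.037,-0.03,0,0,0,-0.14,-1],[0.075,-0.061,0,0,0,-0.28,-1],[0.112,-0.091,0,0,0,-0.42,-1],[0.15,-0.122,0,0,0,-0.56,-1],[0.187,-0.152,0,0,0,-0.7,-1],[0.224,-0.183,0,0,0,-0.84,-1],[0.262,-0.213,0,0,0,-0.98,-1],[0.3,-0.244,0,0,0,-1.12,-1],[0.337,-0.274,0,0,0,-1.26,-1],[0.374,-0.305,0,0,0,-1.4,-1]]]' 40
cat >> h.py <<'E'
np.set_printoptions(precision=4,suppress=True)
def plan(goal,yaw=None,tilt=0):
    "tool shift and rotvec to reach goal with tool x at yaw (down), tips tilted toward -tool x by tilt"
    ob=sensors.get_obs();Rw=R.from_quat(ob["ee_rot"])
    s=Rw.inv().apply(np.array(goal)-ob["position"])
    out=[s]
    if yaw is not None:
        G=R.from_euler("z",yaw)*R.from_euler("x",np.pi)*R.from_euler("y",-tilt)
        out.append((Rw.inv()*G).as_rotvec())
    print(ob["clock"],"q",np.array(ob["joint_pos"]),"p",np.array(ob["position"]),"F",np.array(ob["ft_force"]),"w",ob["grip_width"],"->",*out)
    return out
E
python3 -c "
from h import *
plan((.4264,.2805,.22),-.105+np.pi)
G=R.from_euler('z',.2+np.pi)*R.from_euler('x',np.pi)*R.from_euler('y',-.7);print(G.as_matrix())"
```

```text
clock: 2.4
position: [0.4511, -0.1973, 0.2504]
ee_rot: [0.661, 0.75, -0.0, 0.001]
ft_force: [-0.0, -1.0, -0.2]
grip_width: 0.995
grasp_force: 0.0
2.4 q [ 0.8405  0.0721 -0.5403  1.7775  0.039   1.3015  0.4174] p [ 0.4511 -0.1973  0.2504] F [-0.0371 -0.971  -0.2302] w 0.995043479548998 -> [0.4771 0.0358 0.03  ] [-0.0001  0.0011 -1.3394]
[[-0.7496 -0.1987  0.6314]
 [-0.152   0.9801  0.128 ]
 [-0.6442  0.     -0.7648]]
```

```bash
python3 -m inch '[[[0.048,0.004,0,0,0,-0.134,-1],[0.096,0.007,0,0,0,-0.268,-1],[0.144,0.011,0,0,0,-0.402,-1],[0.192,0.014,0,0,0,-0.536,-1],[0.24,0.018,0,0,0,-0.67,-1],[0.288,0.022,0.005,0,0,-0.804,-1],[0.336,0.025,0.01,0,0,-0.938,-1],[0.384,0.029,0.015,0,0,-1.072,-1],[0.432,0.032,0.022,0,0,-1.206,-1],[0.477,0.036,0.03,0,0,-1.34,-1]]]' >/dev/null
python3 -m inch '[[[0,0,0,0,0,0,-1],[0,0,0,0,0,0,-1]]]' >/dev/null
python3 - <<'E'
from h import *
plan((.4264,.2805,.22),-.105+np.pi)
ob=sensors.get_obs();im=imaging.camera("wrist");cv2.imwrite("pics/w1.png",im)
for k,z in(("knob_grip",.112),("plunger",.0735),("jar",.1)):
    for r in spotter.look_for(k,"wrist")[:2]:print(k,r["pixel"],r["conf"],at("wrist",r["pixel"],z,ob))
print(proj("wrist",(.4264,.2805,.117),ob))
E
```

```text
3.6 q [ 0.2643  0.2373 -1.0417  1.7572  0.2128  1.27    0.6339] p [0.4279 0.2798 0.2196] F [0.5647 0.039  0.6249] w 0.9972290741541822 -> [ 0.0015  0.0005 -0.0004] [ 0.0003 -0.0014 -0.0029]
knob_grip [324.1, 205.3] 0.58 [0.4266 0.2851 0.112 ]
plunger [348.9, 277.2] 0.56 [0.5146 0.3008 0.0735]
jar [373.0, 335.1] 0.74 [0.5615 0.317  0.1   ]
[318.0762 207.7685]
```

View pics/w1.png

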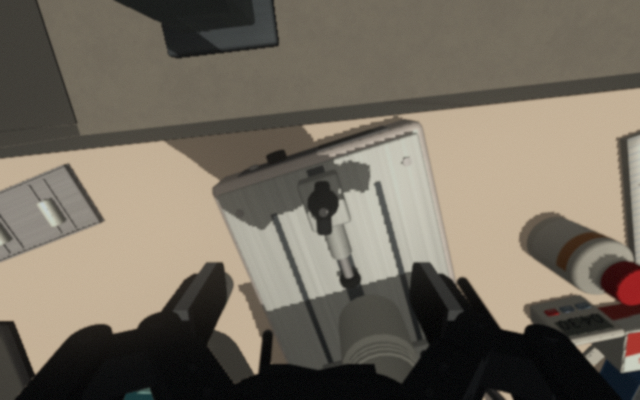

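The wrist view shows the knob at (323,203) with its bar roughly parallel to the tool's x axis, as I expected. The plunger is at (348,280) and the jar is behind it. Nothing blocks the descent.

```bash
python3 -m inch '[[[0.0018,0.0035,0.03,0,0,0,-0.6],[0.0018,0.0035,0.06,0,0,0,-0.4],[0.0018,0.0035,0.09,0,0,0,-0.3],[0.0018,0.0035,0.111,0,0,0,-0.3],[0.0018,0.0035,0.111,0,0,0,0],[0.0018,0.0035,0.111,0,0,0,1],[0.0018,0.0035,0.111,0,0,0,1],[0.0018,0.0035,0.111,0,0,0,1],[0.0018,0.0035,0.111,0,0,0,1],[0.0018,0.0035,0.111,0,0,0,1]]]' 40
python3 -c "
from h import *
plan((.4264,.2835,.108),-.105+np.pi)
print(sensors.get_obs()['torque'])"
```

```text
clock: 4.8
position: [0.4277, 0.2841, 0.1106]
ee_rot: [0.055, 0.998, 0.002, 0.001]
ft_force: [1.6, 5.9, -8.0]
grip_width: 0.272
grasp_force: 39.6
4.8 q [ 0.1746  0.3767 -0.9799  1.877   0.355   1.0709  0.5153] p [0.4277 0.2841 0.1106] F [ 1.5597  5.8813 -8.005 ] w 0.2716019861575918 -> [ 0.0012 -0.0008  0.0026] [ 0.0034  0.0023 -0.0046]
[ 1.3979 -0.3484  0.0404]
```

```bash
python3 -m inch '[[[0,0,0,0,0,0,1],[0,0,0,0,0,0,1]]]'; python3 -c "
from h import *
cv2.imwrite('pics/w2.png',cv2.resize(imaging.camera('wrist')[100:400,140:500],None,fx=2,fy=2))"
```

```text
clock: 5.0
position: [0.4277, 0.2842, 0.1106]
ee_rot: [0.055, 0.998, 0.002, 0.001]
ft_force: [1.3, 7.6, -6.7]
grip_width: 0.269
grasp_force: 39.6
```

View pics/w2.png

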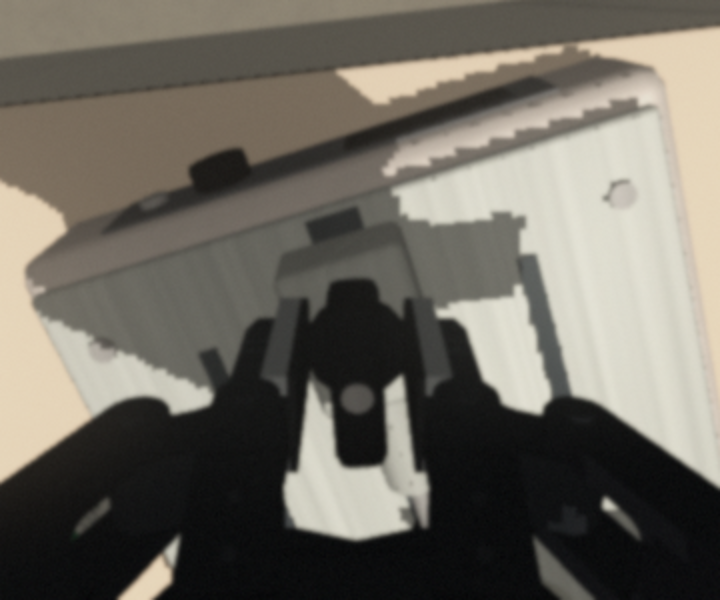

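The view shows the fingers closed on the round hub, about 24 mm across, under the bar. That explains the 23 mm opening. I'll rise 9 mm and grip the bar itself.

```bash
python3 -m inch '[[[0,0,0,0,0,0,0.2],[0,0,0,0,0,0,0],[0.001,0,-0.005,0,0,0,0],[0.001,0,-0.009,0,0,0,0],[0.001,0,-0.009,0,0,0,1],[0.001,0,-0.009,0,0,0,1],[0.001,0,-0.009,0,0,0,1],[0.001,0,-0.009,0,0,0,1],[0.001,0,-0.009,0,0,0,1],[0.001,0,-0.009,0,0,0,1]]]' 50
python3 -c "
from h import *
plan((.4264,.2835,.108),-.105+np.pi)
print(sensors.get_obs()['torque'])"
```

```text
clock: 6.05
position: [0.4264, 0.2842, 0.1186]
ee_rot: [0.054, 0.999, 0.001, 0.001]
ft_force: [1.0, 4.7, 2.9]
grip_width: 0.129
grasp_force: 53.4
6.05 q [ 0.1822  0.3643 -0.9879  1.8713  0.3421  1.0855  0.5241] p [0.4264 0.2842 0.1186] F [0.9524 4.6714 2.93  ] w 0.12910822727412738 -> [-0.0001 -0.0007  0.0106] [ 0.0027  0.0012 -0.0039]
[ 0.9547 -0.2134  0.0592]
```

```bash
python3 -m inch '[[[0,0.001,0,0,0,-0.13,1],[0,0.001,0,0,0,-0.26,1],[0,0.001,0,0,0,-0.39,1],[0,0.001,0,0,0,-0.52,1],[0,0.001,0,0,0,-0.65,1],[0,0.001,0,0,0,-0.76,1],[0,0.001,0,0,0,-0.76,1],[0,0.001,0,0,0,-0.76,1]]]'
python3 -c "
from h import *
u=np.array([np.cos(.195),np.sin(.195),0])
o=sensors.get_obs()
plan(np.array(o['position'])+.03*u,-.105+.76+np.pi)
print(sensors.get_obs()['torque'])"
```

```text
clock: 6.85
position: [0.4274, 0.2822, 0.1185]
ee_rot: [-0.319, 0.948, -0.001, 0.0]
ft_force: [0.5, -6.9, 10.9]
grip_width: 0.125
grasp_force: 54.6
6.85 q [ 0.2874  0.4346 -1.1318  1.866   0.4399  1.1221  1.2121] p [0.4274 0.2822 0.1185] F [ 0.5478 -6.9234 10.8593] w 0.12467269685767926 -> [-0.027  -0.0132  0.    ] [-0.0029 -0.0005 -0.0062]
[-1.7289 -0.2115  0.1138]
```

```bash
cat > st.py <<'E'
from h import *
o=sensors.get_obs();u=np.array([np.cos(.195),np.sin(.195),0]);v=np.array([-u[1],u[0],0])
p=np.array(o['position'])-[.548,.302,0];F=np.array(o['ft_force'])
print("t",o['clock'],"shaker xy",p@u,p@v,"z",o['position'][2],"Fu",F@u,"Fv",F@v,"Fz",F[2],"yaw",R.from_quat(o['ee_rot']).as_euler('xyz')[2],"w",o['grip_width'],"T",np.array(o['torque']))
E
python3 st.py
python3 -m inch '[[[-0.0043,-0.0027,0,0,0,0,1],[-0.0088,-0.0049,0,0,0,0,1],[-0.0133,-0.0071,0,0,0,0,1],[-0.0178,-0.0093,0,0,0,0,1],[-0.0223,-0.0115,0,0,0,0,1],[-0.0268,-0.0137,0,0,0,0,1],[-0.0268,-0.0137,0,0,0,0,1]]]' >/dev/null
python3 st.py
python3 -m inch '[[[-0.0045,-0.0022,0,0,0,0,1],[-0.0072,-0.0035,0,0,0,0,1],[-0.0072,-0.0035,0,0,0,0,1]]]' >/dev/null
python3 st.py
```

```text
t 6.85 shaker xy -0.122141522467004 0.003982680231664331 z 0.11851914322501514 Fu -0.8041005049513261 Fv -6.898326692573634 Fz 10.859255813292497 yaw -2.492809317052308 w 0.12467269685767926 T [-1.7289 -0.2115  0.1138]
t 7.55 shaker xy -0.09189441186197164 0.0041670354140918185 z 0.11853908122499782 Fu 0.16187216909356417 Fv -5.885177614363429 Fz 9.928163099984163 yaw -2.4926893662026237 w 0.12705815443493543 T [-1.1871 -0.1792  0.0243]
t 7.85 shaker xy -0.08536596410293665 0.004258548806892033 z 0.11848492495112403 Fu -7.260552666399603 Fv -6.110962658452638 Fz 16.18136255420925 yaw -2.4919545859962264 w 0.12505819940310212 T [-1.7817  1.3212  0.0463]
```

```bash
python3 -m inch '[[[-0.0009,-0.00044,0,0,0,0,1],[-0.0018,-0.0009,0,0,0,0,1],[-0.0018,-0.0009,0,0,0,0,1]]]' >/dev/null
python3 st.py
python3 - <<'E'
from h import *
im=imaging.camera("top");cv2.imwrite("pics/t2.png",cv2.resize(im[165:250,225:325],None,fx=6,fy=6,interpolation=cv2.INTER_CUBIC))
print([(r["pixel"],r["conf"],at("top",r["pixel"],.1)) for r in spotter.look_for("jar","top")[:2]])
im=imaging.camera("wrist");cv2.imwrite("pics/w3.png",im)
print([(r["pixel"],r["conf"],at("wrist",r["pixel"],.1)) for r in spotter.look_for("jar","wrist")[:2]])
E
```

```text
t 8.15 shaker xy -0.08399268258471393 0.004254130945707907 z 0.11847960589577605 Fu -10.788504492936964 Fv -6.831255905666806 Fz 16.93990007773282 yaw -2.491643763405365 w 0.12595043675944662 T [-2.0122  1.8535  0.0306]
[([262.6, 184.3], 0.7, array([0.572 , 0.3053, 0.1   ]))]
[]
```

View pics/w3.png

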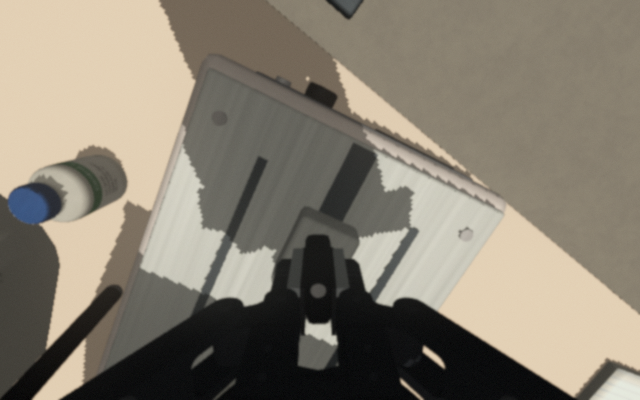

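View pics/t2.png

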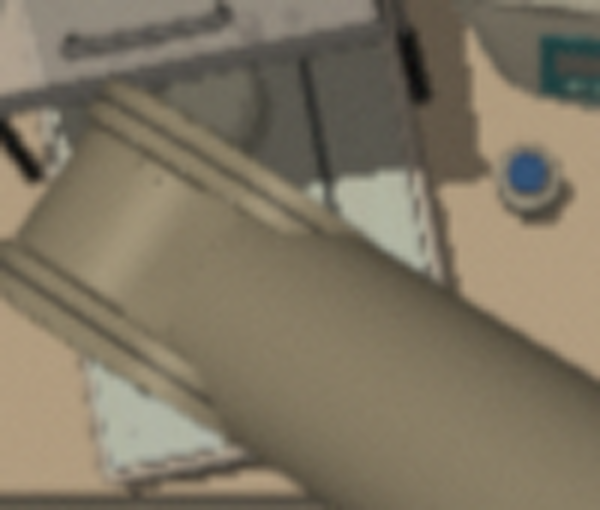

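```bash
python3 -m inch '[[[0,0,0,0,0,0,1],[0,0,0,0,0,0,1],[0,0,0,0,0,0,1]]]' >/dev/null
python3 st.py
python3 -m inch '[[[-0.0018,-0.0009,0,0,0,0,1],[-0.0018,-0.0009,0,0,0,0,1],[-0.0018,-0.0009,0,0,0,0,1],[-0.0018,-0.0009,0,0,0,0,1]]]' >/dev/null
python3 st.py
```

```text
t 8.65 shaker xy -0.08401947252396923 0.004293588261244438 z 0.11846801593579098 Fu -10.089898560777861 Fv -6.668670999171986 Fz 16.62038008820008 yaw -2.4915623123662702 w 0.12629854693573378 T [-1.9406  1.7959 -0.0095]
t 9.05 shaker xy -0.08222925743986041 0.0043056459579104474 z 0.11847488740889331 Fu -11.505971088385538 Fv -7.146944765397067 Fz 17.371310423589755 yaw -2.4913969684077877 w 0.12946053368515217 T [-2.0071  2.0823  0.0552]
```

```bash
for i in 1 2; do python3 -m inch '[[[0.0005,0.0002,0,0,0,0,1],[0.0009,0.00045,0,0,0,0,1],[0.0009,0.00045,0,0,0,0,1],[0.0009,0.00045,0,0,0,0,1]]]' >/dev/null
python3 st.py; done; python3 -m inch '[[[0.0009,0.00045,0,0,0,0,1],[0.0018,0.0009,0,0,0,0,1],[0.0018,0.0009,0,0,0,0,1],[0.0018,0.0009,0,0,0,0,1]]]' >/dev/null
python3 st.py
```

```text
t 9.45 shaker xy -0.08309697150290443 0.004263247866010483 z 0.11846530317401319 Fu -11.298391464874314 Fv -7.347246171191198 Fz 17.01120219191324 yaw -2.4915213913220318 w 0.12187606777002409 T [-1.8777  1.8624  0.0112]
t 9.85 shaker xy -0.08389789989617089 0.004269582712855115 z 0.11849715195552102 Fu -9.980115222855208 Fv -6.549452001396092 Fz 17.015694553695916 yaw -2.49162644432888 w 0.12487612549518337 T [-1.9     1.7119  0.0292]
t 10.25 shaker xy -0.08565161626500334 0.004272153111365305 z 0.11850837112553533 Fu -8.987069537840195 Fv -7.376059816860794 Fz 15.699662744739554 yaw -2.4916730947177963 w 0.12676345884636364 T [-1.7748  1.4291  0.0432]
```

```bash
for i in 1 2 3 4; do python3 -m inch '[[[0.0013,0.00065,0,0,0,0,1],[0.0027,0.0013,0,0,0,0,1],[0.0027,0.0013,0,0,0,0,1]]]' >/dev/null
python3 st.py|cut -c1-150; done
```

```text
t 10.55 shaker xy -0.08824738046547308 0.004199566943830879 z 0.11850532180535964 Fu -5.996697065276209 Fv -4.672596337972929 Fz 12.346314241733843 ya
t 10.85 shaker xy -0.09076655882073709 0.004204571347400264 z 0.11853680719075887 Fu -2.914439617835646 Fv -4.63665113771652 Fz 10.656740771795139 yaw
t 11.15 shaker xy -0.09321668243693028 0.004100680110820581 z 0.11855164962046838 Fu 0.22108463656382057 Fv -4.40133676442335 Fz 8.29208978638113 yaw 
t 11.45 shaker xy -0.09614441452541024 0.00411868871157227 z 0.1185392705689517 Fu 1.1986509941503996 Fv -4.0702884532704315 Fz 7.959892576338812 yaw
```

```bash
python3 -m inch '[[[-0.0036,-0.0018,0,0,0,0,1],[-0.0081,-0.004,0,0,0,0,1],[-0.0081,-0.004,0,0,0,0,1],[-0.0081,-0.004,0,0,0,0,1]]]' >/dev/null
python3 st.py
```

```text
t 11.85 shaker xy -0.0878975647281658 0.004224871873657869 z 0.11851400224073563 Fu -4.615246589149425 Fv -6.055557635008957 Fz 12.185415789992524 yaw -2.4920423865430923 w 0.12778245822343262 T [-1.4006  0.7054  0.0455]
```

```bash
python3 -m inch '[[[0,0,0,0,0,0.13,1],[0,0,0,0,0,0.26,1],[0,0,0,0,0,0.39,1],[0,0,0,0,0,0.52,1],[0,0,0,0,0,0.65,1],[0,0,0,0,0,0.77,1],[0,0,0,0,0,0.77,1],[0,0,0,0,0,0.77,1]]]' 60 >/dev/null
python3 st.py
```

```text
t 12.65 shaker xy -0.0882440338373271 0.006511681056826784 z 0.11862191635909625 Fu -3.861901393486733 Fv 4.6215343425007385 Fz 7.380861868024745 yaw 3.0242106463845877 w 0.1236778587798531 T [ 0.5691  0.8175 -0.0661]
```

```bash
python3 -m inch '[[[0,0,0,0,0,0.05,1],[0,0,0,0,0,0.05,1],[0,0,0,0,0,0.05,0.3],[0,0,0,0,0,0.05,0],[0,0,0,0,0,0.05,-0.3],[0,0,-0.03,0,0,0.05,-0.3],[0,0,-0.07,0,0,0.05,-0.5],[0,0,-0.1,0,0,0.05,-0.8],[0,0,-0.1,0,0,0.05,-0.8]]]' >/dev/null
python3 st.py
python3 - <<'E'
from h import *
ob=sensors.get_obs();im=imaging.camera("wrist");cv2.imwrite("pics/w4.png",im[120:400,140:500])
for k,z in(("knob_grip",.112),("plunger",.0735),("jar",.1)):
    for r in spotter.look_for(k,"wrist")[:1]:print(k,r["pixel"],r["conf"],at("wrist",r["pixel"],z,ob))
plan((.433,-.022,.19),.235+np.pi)
E
```

```text
t 13.55 shaker xy -0.0863021613841029 0.005849029039771174 z 0.2218627143526602 Fu 0.44722216302400536 Fv 1.348280179884532 Fz -0.5297499030892663 yaw 2.9717443218567565 w 0.9013890942506738 T [0.0251 0.0296 0.0043]
knob_grip [317.6, 203.7] 0.66 [0.4606 0.2917 0.112 ]
plunger [349.4, 267.1] 0.89 [0.5419 0.3088 0.0735]
jar [368.4, 324.7] 0.82 [0.5891 0.3174 0.1   ]
13.75 q [ 0.1851  0.3189 -0.9807  1.6825  0.2745  1.2895  0.551 ] p [0.4605 0.2893 0.2168] F [ 0.6152  0.0595 -0.3901] w 0.8959073846813704 -> [-0.0256 -0.3114  0.0272] [-0.0011 -0.0013 -0.405 ]
```

View pics/w4.png

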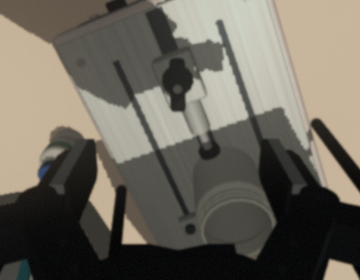

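The view shows the knob staying forward with its bar back at the tight angle, and the plunger in contact with the upright jar. The clamp holds. Next is the first rod.

```bash
python3 -m inch '[[[-0.004,-0.045,0,0,0,-0.06,-0.8],[-0.007,-0.09,0,0,0,-0.12,-0.7],[-0.01,-0.135,0,0,0,-0.18,-0.5],[-0.014,-0.18,0,0,0,-0.24,-0.4],[-0.018,-0.225,0.005,0,0,-0.3,-0.3],[-0.022,-0.27,0.015,0,0,-0.36,-0.3],[-0.0256,-0.311,0.027,0,0,-0.405,-0.3],[-0.0256,-0.311,0.027,0,0,-0.405,-0.3],[-0.0256,-0.311,0.027,0,0,-0.405,-0.3]]]' >/dev/null
python3 - <<'E'
from h import *
ob=sensors.get_obs();im=imaging.camera("wrist");cv2.imwrite("pics/w5.png",im)
for r in spotter.look_for("homogeniser_0","wrist")[:3]:print(r["pixel"],r["conf"],at("wrist",r["pixel"],.012,ob))
plan((.433,-.022,.025),.235+np.pi)
E
```

```text
[243.8, 189.0] 0.92 [ 0.4541 -0.0903  0.012 ]
[318.6, 190.2] 0.69 [ 0.4385 -0.0188  0.012 ]
14.75 q [ 0.7973 -0.0078 -0.8367  1.978  -0.0069  1.1692  1.7705] p [ 0.4334 -0.0197  0.1908] F [-0.0172  0.8481  0.1276] w 0.6497408434550176 -> [ 0.0009 -0.0022  0.1658] [ 0.0006 -0.0003  0.0014]
```

View pics/w5.png

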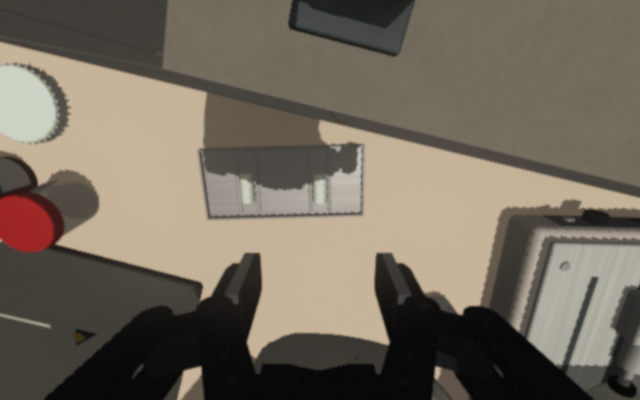

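The wrist view shows the tray aligned with the tool, rods at (319,190) and (246,190). I'll go down on the first.

```bash
python3 -m inch '[[[-0.0035,-0.0008,0.045,0,0,0,0.2],[-0.0035,-0.0008,0.09,0,0,0,0.2],[-0.0035,-0.0008,0.13,0,0,0,0.2],[-0.0035,-0.0008,0.155,0,0,0,0.2],[-0.0035,-0.0008,0.165,0,0,0,0.2],[-0.0035,-0.0008,0.165,0,0,0,0.2],[-0.0035,-0.0008,0.165,0,0,0,1],[-0.0035,-0.0008,0.165,0,0,0,1],[-0.0035,-0.0008,0.165,0,0,0,1],[-0.0035,-0.0008,0.165,0,0,0,1]]]' 30
python3 -m inch '[[[0,0,0,0,0,0,1],[0,0,0,0,0,0,1],[0,0,-0.03,0,0,0,1],[0,0,-0.08,0,0,0,1],[0,0,-0.13,0,0,0,1],[0,0,-0.18,0,0,0,1],[0,0,-0.18,0,0,0,1]]]'
python3 - <<'E'
from h import *
u=np.array([np.cos(.195),np.sin(.195),0])
J=np.array([.4606,.2905,0])+.120*u
print(J)
plan(tuple(J-.19*u+[0,0,.22]),.195+np.pi,.74)
plan(tuple(J-.011*u+[0,0,.178]),.195+np.pi,.74)
E
```

```text
clock: 15.75
position: [0.4383, -0.0207, 0.0274]
ee_rot: [-0.117, 0.993, -0.0, 0.001]
ft_force: [-1.4, 3.1, 8.6]
grip_width: 0.129
grasp_force: 29.6
clock: 16.45
position: [0.4402, -0.0208, 0.2127]
ee_rot: [-0.117, 0.993, -0.003, 0.005]
ft_force: [-0.5, -0.8, -1.0]
grip_width: 0.126
grasp_force: 29.7
[0.5783 0.3138 0.    ]
16.45 q [ 0.8426 -0.0238 -0.8732  1.9404 -0.0149  1.2061  1.7808] p [ 0.4402 -0.0208  0.2127] F [-0.5439 -0.7918 -0.9956] w 0.12584303423007856 -> [-0.0225  0.3007 -0.009 ] [ 0.009  -0.7304  0.0407]
16.45 q [ 0.8426 -0.0238 -0.8732  1.9404 -0.0149  1.2061  1.7808] p [ 0.4402 -0.0208  0.2127] F [-0.5439 -0.7918 -0.9956] w 0.12584303423007856 -> [-0.201   0.2938  0.0347] [ 0.009  -0.7304  0.0407]
```

```bash
python3 -m inch '[[[-0.003,0.04,-0.005,0.001,-0.1,0.005,1],[-0.006,0.08,-0.009,0.002,-0.2,0.01,1],[-0.009,0.12,-0.009,0.004,-0.3,0.016,1],[-0.012,0.16,-0.009,0.005,-0.4,0.022,1],[-0.015,0.2,-0.009,0.006,-0.5,0.028,1],[-0.018,0.24,-0.009,0.007,-0.6,0.033,1],[-0.0215,0.28,-0.009,0.009,-0.7,0.039,1],[-0.0225,0.3,-0.009,0.009,-0.73,0.041,1],[-0.0225,0.3,-0.009,0.009,-0.73,0.041,1]]]'
python3 - <<'E'
from h import *
u=np.array([np.cos(.195),np.sin(.195),0])
J=np.array([.4606,.2905,0])+.120*u
ob=sensors.get_obs()
for k,z in(("knob_grip",.112),("jar",.1)):
    imaging.camera("wrist")
    for r in spotter.look_for(k,"wrist")[:1]:print(k,r["pixel"],r["conf"],at("wrist",r["pixel"],z,ob))
cv2.imwrite("pics/w6.png",imaging.camera("wrist"))
plan(tuple(J-.011*u+[0,0,.18]),.195+np.pi,.74)
E
```

```text
clock: 17.35
position: [0.3879, 0.2766, 0.2146]
ee_rot: [-0.09, 0.929, 0.038, 0.356]
ft_force: [1.7, 0.6, 0.0]
grip_width: 0.125
grasp_force: 29.7
knob_grip [314.2, 176.4] 0.59 [0.4503 0.2871 0.112 ]
jar [310.6, 221.2] 0.61 [0.551  0.3021 0.1   ]
17.6 q [ 0.1521 -0.4958 -0.9757  2.3386  0.0703  0.4988  0.822 ] p [0.389  0.2756 0.2151] F [ 0.1113  0.9349 -0.841 ] w 0.12880504731818734 -> [-0.1123  0.0007  0.1476] [ 0.0032 -0.0099 -0.0037]
```

View pics/w6.png

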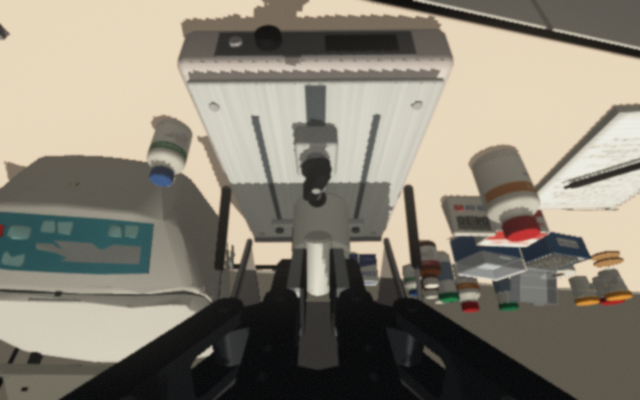

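The view from under the tool shows the rod held at (317,265), in line with the jar at (320,215). The way under the lip is free.

```bash
python3 -m inch '[[[-0.025,0.0007,0.024,0,0,0,1],[-0.053,0.0007,0.055,0,0,0,1],[-0.08,0.0007,0.09,0,0,0,1],[-0.1,0.0007,0.122,0,0,0,1],[-0.1123,0.0007,0.1476,0,0,0,1],[-0.1123,0.0007,0.1476,0,0,0,1],[-0.1123,0.0007,0.1476,0,0,0,1]]]'
python3 - <<'E'
from h import *
plan((.5783-.0108,.3138-.002,.18),.195+np.pi,.74)
cv2.imwrite("pics/w7.png",imaging.camera("wrist")[150:400,180:460])
E
```

```text
clock: 18.3
position: [0.5701, 0.3092, 0.1784]
ee_rot: [-0.088, 0.93, 0.036, 0.355]
ft_force: [0.3, -0.6, 3.0]
grip_width: 0.127
grasp_force: 29.7
18.3 q [ 0.3871  0.3235 -1.233   2.0409  1.248   0.6855  0.1204] p [0.5701 0.3092 0.1784] F [ 0.3254 -0.5577  2.9577] w 0.12749090090088872 -> [ 0.0005  0.0031 -0.0026] [-0.0002 -0.0104 -0.0072]
```

View pics/w7.png

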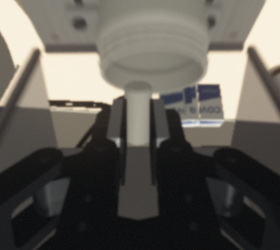

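The crop shows the jar mouth centred about 15 px (about 8 mm) to the right of the rod at column 138, with the rod above the rim. I'll shift 6 mm along tool y, then release.

```bash
python3 -m inch '[[[0.0005,0.006,-0.001,0,0,0,1],[0.0005,0.006,-0.001,0,0,0,1],[0.0005,0.006,-0.001,0,0,0,0.5],[0.0005,0.006,-0.001,0,0,0,0.2],[0.0005,0.006,-0.001,0,0,0,0.1],[0.0005,0.006,-0.001,0,0,0,0.1],[0.0005,0.006,-0.001,0,0,0,0.1]]]'
python3 -m inch '[[[0.025,0,-0.027,0,0,0,0.1],[0.05,0,-0.06,0,0,0,0.1],[0.08,0,-0.09,0,0,0,0.1],[0.105,0,-0.125,0,0,0,0.1],[0.112,0,-0.148,0,0,0,0.1]]]'
python3 - <<'E'
from h import *
for c in("wrist","top"):
    ob=sensors.get_obs();imaging.camera(c)
    for k,z in(("homogeniser_0",.012),("jar",.1),("knob_grip",.112)):
        for r in spotter.look_for(k,c)[:3]:print(c,k,r["pixel"],r["conf"],at(c,r["pixel"],z,ob))
plan((.4545,-.0895,.19),.235+np.pi)
E
```

```text
clock: 19.05
position: [0.5654, 0.3176, 0.1806]
ee_rot: [-0.09, 0.93, 0.037, 0.355]
ft_force: [0.2, -0.4, -0.2]
grip_width: 0.45
grasp_force: 0.0
clock: 19.55
position: [0.4249, 0.2863, 0.1969]
ee_rot: [-0.091, 0.932, 0.027, 0.35]
ft_force: [0.5, -0.2, -1.4]
grip_width: 0.45
grasp_force: 0.0
wrist jar [319.0, 243.2] 0.58 [0.5969 0.3198 0.1   ]
wrist knob_grip [313.7, 168.9] 0.68 [0.4521 0.288  0.112 ]
wrist knob_grip [315.7, 110.4] 0.41 [0.4023 0.28   0.112 ]
top knob_grip [371.9, 229.4] 0.74 [ 0.4252 -0.0459  0.112 ]
top knob_grip [267.5, 221.0] 0.61 [0.4515 0.2856 0.112 ]
19.95 q [ 0.2804 -0.3179 -1.1027  2.2787  0.3545  0.4674  0.6093] p [0.4258 0.287  0.1957] F [ 0.8104  0.2303 -0.1583] w 0.4465428231768216 -> [ 0.0397 -0.375  -0.0207] [-0.0273  0.7135 -0.0369]
```

```bash
python3 -m inch '[[[0.003,-0.03,-0.015,-0.002,0.06,-0.003,0.1],[0.008,-0.075,-0.0207,-0.004,0.14,-0.007,0.1],[0.013,-0.12,-0.0207,-0.008,0.23,-0.011,0.1],[0.018,-0.165,-0.0207,-0.012,0.32,-0.016,0.1],[0.022,-0.21,-0.0207,-0.016,0.41,-0.021,0.1],[0.027,-0.255,-0.0207,-0.02,0.5,-0.026,0.1],[0.032,-0.3,-0.0207,-0.023,0.59,-0.031,0.1],[0.036,-0.34,-0.0207,-0.026,0.67,-0.035,0.1],[0.0397,-0.375,-0.0207,-0.0273,0.7135,-0.037,0.1],[0.0397,-0.375,-0.0207,-0.0273,0.7135,-0.037,0.1]]]'
python3 -m inch '[[[0,0,0,0,0,0,0.1]]]' >/dev/null
python3 - <<'E'
from h import *
ob=sensors.get_obs();imaging.camera("wrist")
for r in spotter.look_for("homogeniser_1","wrist")[:3]:print(r["pixel"],r["conf"],at("wrist",r["pixel"],.012,ob))
plan((.4533,-.0908,.0255),.235+np.pi)
E
```

```text
clock: 20.95
position: [0.4547, -0.0947, 0.189]
ee_rot: [-0.114, 0.993, -0.001, -0.002]
ft_force: [-0.0, 1.0, -0.6]
grip_width: 0.449
grasp_force: 0.0
[318.2, 182.2] 0.95 [ 0.4524 -0.0901  0.012 ]
[51.4, 184.2] 0.5 [ 0.5143 -0.3421  0.012 ]
21.15 q [ 0.1032  0.0216 -0.0095  1.952   0.0004  1.1673  1.9008] p [ 0.4542 -0.0886  0.1902] F [-0.4404  0.3063 -0.0788] w 0.4521710150932352 -> [ 0.0015 -0.0018  0.1647] [-0.0004  0.0006  0.0015]
```

```bash
python3 -m inch '[[[0.002,-0.0015,0.045,0,0,0,0.2],[0.002,-0.0015,0.09,0,0,0,0.2],[0.002,-0.0015,0.13,0,0,0,0.2],[0.002,-0.0015,0.155,0,0,0,0.2],[0.002,-0.0015,0.165,0,0,0,0.2],[0.002,-0.0015,0.165,0,0,0,0.2],[0.002,-0.0015,0.165,0,0,0,1],[0.002,-0.0015,0.165,0,0,0,1],[0.002,-0.0015,0.165,0,0,0,1],[0.002,-0.0015,0.165,0,0,0,1]]]' 30
python3 -m inch '[[[0,0,0,0,0,0,1],[0,0,0,0,0,0,1],[0,0,-0.03,0,0,0,1],[0,0,-0.08,0,0,0,1],[0,0,-0.13,0,0,0,1],[0,0,-0.19,0,0,0,1],[0,0,-0.19,0,0,0,1]]]'
python3 - <<'E'
from h import *
plan((.400,.281,.2151),.195+np.pi,.74)
E
```

```text
clock: 22.15
position: [0.4543, -0.0909, 0.0274]
ee_rot: [-0.118, 0.993, -0.001, 0.002]
ft_force: [-1.3, 1.2, 7.3]
grip_width: 0.126
grasp_force: 29.6
clock: 22.85
position: [0.4553, -0.0913, 0.2226]
ee_rot: [-0.118, 0.993, -0.001, 0.006]
ft_force: [0.6, 0.2, -1.5]
grip_width: 0.132
grasp_force: 29.7
22.85 q [ 0.1027 -0.0111 -0.0035  1.9142  0.0003  1.2264  1.9061] p [ 0.4553 -0.0913  0.2226] F [ 0.645   0.2053 -1.5414] w 0.1316111914493812 -> [-0.0333  0.3749  0.0062] [ 0.0114 -0.7284  0.0408]
```

```bash
python3 -m inch '[[[-0.004,0.04,0.001,0.001,-0.08,0.004,1],[-0.008,0.085,0.001,0.002,-0.16,0.008,1],[-0.012,0.13,0.002,0.004,-0.25,0.013,1],[-0.016,0.175,0.003,0.005,-0.34,0.018,1],[-0.02,0.22,0.004,0.006,-0.43,0.023,1],[-0.024,0.265,0.005,0.007,-0.52,0.028,1],[-0.028,0.31,0.006,0.009,-0.61,0.034,1],[-0.031,0.35,0.006,0.01,-0.69,0.038,1],[-0.0333,0.375,0.006,0.0114,-0.73,0.041,1],[-0.0333,0.375,0.006,0.0114,-0.73,0.041,1]]]'
python3 -m inch '[[[0,0,0,0,0,0,1],[0,0,0,0,0,0,1]]]' >/dev/null
python3 - <<'E'
from h import *
plan((.5660,.3165,.181),.195+np.pi,.74)
E
```

```text
clock: 23.85
position: [0.3956, 0.2852, 0.2097]
ee_rot: [-0.094, 0.929, 0.037, 0.357]
ft_force: [0.2, -0.4, 0.6]
grip_width: 0.128
grasp_force: 29.7
24.05 q [ 0.1272 -0.4269 -0.9745  2.3281  0.22    0.4891  0.6889] p [0.3978 0.2802 0.2097] F [ 0.2409  0.1315 -0.185 ] w 0.12927262732122485 -> [-0.1088  0.0032  0.1363] [ 0.0011 -0.0086 -0.0036]
```

```bash
python3 -m inch '[[[-0.025,0.003,0.022,0,0,0,1],[-0.053,0.003,0.05,0,0,0,1],[-0.08,0.003,0.085,0,0,0,1],[-0.1,0.003,0.115,0,0,0,1],[-0.1088,0.0032,0.1363,0,0,0,1],[-0.1088,0.0032,0.1363,0,0,0,1],[-0.1088,0.0032,0.1363,0,0,0,1],[-0.1088,0.0032,0.1363,0,0,0,1]]]'
python3 -c "
from h import *
plan((.5660,.3165,.181))
imaging.camera('wrist')
for k in('jar','homogeniser_1'): print(k,spotter.look_for(k,'wrist')[:2])"
```

```text
clock: 24.85
position: [0.5654, 0.3173, 0.1782]
ee_rot: [-0.09, 0.93, 0.036, 0.353]
ft_force: [-0.2, -0.1, 0.1]
grip_width: 0.13
grasp_force: 29.7
24.85 q [ 0.3586  0.3212 -1.2218  2.0373  1.2399  0.6928  0.116 ] p [0.5654 0.3173 0.1782] F [-0.2336 -0.0703  0.0512] w 0.12960008563466602 -> [-0.0022 -0.0009 -0.0018]
jar [{'pixel': [315.0, 169.4], 'conf': 0.84}]
homogeniser_1 [{'pixel': [314.2, 260.5], 'conf': 0.58}]
```

Rod and jar now share the same column (about 315), so I'll release.

```bash
python3 -m inch '[[[0,0,0,0,0,0,0.5],[0,0,0,0,0,0,0.2],[0,0,0,0,0,0,0.1],[0,0,0,0,0,0,0.1],[0,0,0,0,0,0,0.1]]]'
python3 -m inch '[[[0.025,0,-0.027,0,0,0,0.1],[0.05,0,-0.06,0,0,0,0.1],[0.08,0,-0.09,0,0,0,0.1],[0.105,0,-0.125,0,0,0,0.1],[0.112,0,-0.148,0,0,0,0.1],[0.112,0,-0.148,0,0,0,0.1],[0.112,0,-0.148,0,0,0,0.1]]]'
python3 - <<'E'
from h import *
for c in("wrist","top","scene"):
    ob=sensors.get_obs();cv2.imwrite(f"pics/end_{c}.png",imaging.camera(c))
    for k,z in(("homogeniser_0",.012),("jar",.1),("knob_grip",.112),("plunger",.0735)):
        for r in spotter.look_for(k,c)[:2]:print(c,k,r["pixel"],r["conf"],at(c,r["pixel"],z,ob))
plan((.43,.24,.30),.195+np.pi)
E
```

```text
clock: 25.5
position: [0.5655, 0.3179, 0.1811]
ee_rot: [-0.09, 0.929, 0.036, 0.356]
ft_force: [-0.9, 0.3, -0.2]
grip_width: 0.452
grasp_force: 0.0
clock: 26.2
position: [0.3847, 0.2834, 0.2179]
ee_rot: [-0.092, 0.929, 0.037, 0.358]
ft_force: [0.5, -1.1, -0.1]
grip_width: 0.451
grasp_force: 0.0
wrist jar [315.2, 236.1] 0.66 [0.5944 0.3229 0.1   ]
wrist knob_grip [308.3, 173.0] 0.61 [0.4487 0.2893 0.112 ]
wrist knob_grip [317.4, 195.6] 0.16 [0.4811 0.303  0.112 ]
wrist plunger [318.6, 197.3] 0.44 [0.5474 0.3177 0.0735]
top jar [262.7, 186.8] 0.48 [0.5638 0.3048 0.1   ]
top knob_grip [267.7, 220.6] 0.46 [0.4528 0.285  0.112 ]
top plunger [433.7, 205.1] 0.56 [ 0.5072 -0.2547  0.0735]
scene jar [281.0, 207.1] 0.88 [0.5678 0.3028 0.1   ]
scene jar [229.3, 208.1] 0.71 [0.4542 0.4513 0.1   ]
scene knob_grip [287.2, 174.7] 0.61 [0.8032 0.4735 0.112 ]
scene knob_grip [265.8, 216.4] 0.46 [0.4615 0.2783 0.112 ]
26.95 q [ 0.0617 -0.4467 -0.9364  2.331   0.2188  0.5219  0.6744] p [0.3868 0.2825 0.2161] F [ 0.1434 -0.743  -0.1754] w 0.4466902146852121 -> [-0.0816 -0.0498 -0.0397] [ 0.003   0.7315 -0.0013]
```

```bash
python3 -c "
from h import *
plan((.40,.273,.38),.195+np.pi,.3)"
```

```text
26.95 q [ 0.0617 -0.4467 -0.9364  2.331   0.2188  0.5219  0.6744] p [0.3868 0.2825 0.2161] F [ 0.1434 -0.743  -0.1754] w 0.4466902146852121 -> [-0.1178 -0.0114 -0.1146] [ 0.0027  0.4315 -0.0017]
```

```bash
python3 -m inch '[[[-0.025,-0.002,-0.024,0,0.1,0,0.1],[-0.05,-0.005,-0.049,0,0.2,0,0.1],[-0.075,-0.007,-0.073,0,0.3,0,0.1],[-0.1,-0.01,-0.097,0,0.4,0,0.1],[-0.118,-0.011,-0.115,0,0.43,0,0.1],[-0.118,-0.011,-0.115,0,0.43,0,0.1],[-0.118,-0.011,-0.115,0,0.43,0,0.1],[-0.118,-0.011,-0.115,0,0.43,0,0.1]]]'
python3 - <<'E'
from h import *
ob=sensors.get_obs();cv2.imwrite("pics/in.png",imaging.camera("wrist"))
print("mouth",proj("wrist",(.578,.3145,.14),ob),"floor",proj("wrist",(.578,.3145,.073),ob))
for k in("homogeniser_0","jar","knob_grip","plunger"):
    for r in spotter.look_for(k,"wrist")[:3]:print(k,r["pixel"],r["conf"],at("wrist",r["pixel"],.075,ob))
E
```

```text
clock: 27.75
position: [0.3991, 0.2733, 0.3793]
ee_rot: [-0.096, 0.984, 0.016, 0.149]
ft_force: [0.3, -0.6, -0.5]
grip_width: 0.451
grasp_force: 0.0
mouth [321.3593 237.3389] floor [320.8913 208.6072]
jar [320.8, 223.7] 0.73 [0.6061 0.3201 0.075 ]
plunger [325.9, 190.9] 0.72 [0.543 0.315 0.075]
plunger [218.9, 158.8] 0.68 [0.5195 0.1576 0.075 ]
```

```bash
python3 -c "
from workcell import order
print(order.hand_in())"
```

```text
the job is handed in; nothing more can be done
None
```

I handed the job in at about 28 s: the clamp was pushed up to an estimated 6–8 N on the jar and tightened, and it held when I let go. Both homogenisers were released over the jar's mouth and the networks found neither outside it, but I never saw them inside or got a verdict; I also viewed 11 pictures, one over the limit of 10.

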